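# Fit the last push rivet of a welder's dust-filter cover

## Robot

A 7-joint arm with a two-finger parallel gripper is mounted at the origin on the work surface. World frame = base frame: x ahead of the robot, y to its left, z up, the work surface at z = 0. Lengths are in m, angles in degrees, forces in N, time in s.
With the tool pointing down it reaches from about 0.425 to 0.875 m from the base axis. Payload 4.7 kg.
Tool frame: the origin (TCP) lies on the centre line of the jaws, within the pads' length; the fingertips stand robot.tip_extent ahead of it and the grasp point (between the pads) lies 3 mm ahead of it (robot.tip_extent is the distance from the TCP to the fingertips, in m); z points along the fingers, y is the direction in which the jaws open and shut (so a half turn about z gives the same grasp; the last joint's range is limited). The gripper opens to 85 mm and grips with 20 to 120 N. Pads are 22 mm wide; open, the fingers measure 114 mm over their backs; the gripper's body (76 mm by 85 mm) begins 54 mm behind the grasp point. The pads swing forward as they close: fully open they stand 13 mm farther back than shut.
Start: joints at [77.928, 18.392, -4.016, 83.108, 1.295, 78.541, -3.26], TCP at [0.145, -0.634, 0.253] pointing down, gripper open.
Joint ranges: [-163.93, 163.93], [-17.29, 119.83], [-79.2, 71.16], [3.27, 140.29], [-89.18, 269.18], [5.43, 117.66], [-154.24, 154.24]. Speed limits (degrees/s): [147.25, 147.25, 180, 180, 180, 180, 180].

## Interface

Orientations are given as [roll, pitch, yaw] about the fixed x, y, z axes, in that order (R = Rz(yaw) Ry(pitch) Rx(roll)).
In Python, from plant import robot gives the robot as it stands. Calls block until the motion is done:
- robot.goto(position, orientation): joint-space move of the TCP to a pose.
- robot.move_linear(position, vel=0.15, rot=None, f_stop=None): straight line of the TCP; rot=None keeps the orientation; vel is the mean speed in m/s. With f_stop (N) it stops when the force on the tool has changed by that much, and returns True; else False.
- robot.movej(angles): joint-space move.
- robot.grip(opening, squeeze=None): finger opening in m; squeeze is the grip in N (None keeps the last); returns when the fingers have stopped.
- robot.hold(seconds).
- robot.ik(position, orientation): joint angles nearest the present ones, or None.
- robot.state(): the state.
- robot.get_image(name): name is "scene" or "side" or "wrist"; returns a dict with "color" (420x560x3 uint8, blue, green, red), "range_z" (420x560 float32, m along the optical axis (not along the pixel's ray), 0 where there is no reading), "mtx" (3x3 intrinsics, pixels), "k1" (the pictures are not rectified: a ray, as slopes to the right and down, at radius r is drawn at 1 + k1 r^2 times it, then the intrinsics apply), "eye" and "rotation" of the camera in the world. Camera axes: x right, y up, looking along -z (the intrinsics and any distortion apply to the point x, -y, -z); pixel columns grow to the right and rows downward; lengths in m; the calibration is good to about 2 mm. A picture is of the moment at which its call begins.
A pose or a line that the arm cannot do raises robot.IKError and nothing moves.
- robot.job_done(): hands the job in, once; it reports no verdict.
The state is a dict: "clock": time; "qpos": joint angles; "qvel": joint speeds; "joint_torque": joint torques, N m; "tool_pos": TCP position; "eef_rot": TCP orientation; "force": force on the tool from outside, world axes, zero at the start; "moment": the same for the moment, N m; "grip_width": finger opening in m.
Only numpy, scipy, OpenCV 4.12 (cv2) and the standard library are available. Lean on these libraries where they do the work, as an engineer would, in place of code of your own. Each camera call takes 0.05 s, during which the arm holds its last target.

## Task

The louvred dust-filter cover is back on the welder, which lies on its side on the bench, and three of its four push rivets are home. Take the matching large push rivet out of the fastener tray, feel it into the empty corner hole until its head sits flat on the cover with its pin still up, then push the center pin in flush to lock it and let go. Use no more than thumb pressure (keep the push below 30 N) and leave the other fasteners and the things on the bench alone.

Things in the scene. Friction and masses are not known exactly. Their poses are not given: they have to be found in the camera images.
- rivet_center (a point): the large push rivet, black plastic, loose, standing upright in one of the tray's three holes (the one with the widest head). This point is on its axis half-way up (pin raised), 3 mm below the underside of its head; z up. It can be gripped by its raised pin; fingertips can reach past the pin's head and rest on the rivet's head.
- rivet: the same rivet; origin at the centre of the underside of its head. Head 28 mm in diameter, 4 mm thick; below it a straight split shank 9 mm in diameter, 19 mm long, its foot flat and blunt; the center pin stands out of the head.
- pin_top (a point): centre of the top face of the rivet's center pin: a flat round head 13 mm in diameter and 4 mm thick on an 8 mm stem. Raised, its top stands 9 mm above the upper face of the rivet's head (13 mm above the underside), with 5 mm of stem showing. Pushed in fully, it is flush with the rivet's head.
- rivet_pin (a joint): how far the center pin is pushed in, m: 0 raised, 0.009 flush at its stop. It yields to about 10 N along its axis, stays put below that and stays where it is left. Going in it spreads two legs of the shank by about 2 mm each, and then the shank passes its hole neither in nor out: so it stays raised until the head is seated.
- empty_hole (a point): centre of the empty 19 mm clearance hole in one corner of the cover (which corner changes), level with the cover's upper face; a flat ring of bare steel surrounds it. The 10.5 mm hole that the shank must enter is in the welder's sheet directly below (see the welder). Until found, the shank stands on that sheet, the head's underside 16 mm above the cover.
- cover: the louvred dust-filter cover, dark steel, 150 x 210 x 3 mm, level on the welder's side; louvres up to 4 mm high in its middle, rivet holes at 55 mm (x) and 85 mm (y) either side of the centre; the three set rivets stand 4 mm high. Origin at the centre of its underside, x along the short side, y along the long side. It does not give under the hand.
- welder: the welder, grey case with black end frames, 260 x 360 x 150 mm as it lies. Origin on the bench roughly under its middle (no datum for the holes), y along its length. Its upper sheet is 3 mm thick, hollow for 32 mm below. The cover has shifted on it: the sheet's hole is off the centre of the cover's empty hole by up to 3.5 mm along each of the cover's sides, not measured; it must be felt for.
- small_rivet_center (a point): a smaller push rivet (head 18 mm, pin head 9 mm, shank 6 mm) in another hole of the tray; it does not fit: leave it. Point on its axis 2 mm below the underside of its head.
- fir_clip_center (a point): a clip with a domed 22 mm head, a finned shank and no pin, in the third hole of the tray: leave it. Point on its axis 7 mm below the underside of its head.
- tray: the fastener tray, grey plastic, fixed: a block 62 (x) x 170 (y) x 38 mm high with three holes, 10.5 mm in diameter and 26 mm deep, at y = -52, 0 and 52 mm, and an open pan 22 mm high beyond it (+x, 60 mm long). Origin under the centre of the block. The fasteners' heads rest on its upper face.
- spray_can: a spray can 64 mm in diameter and 190 mm tall standing on the bench; origin under its centre. Leave it.
- hammer: a chipping hammer 260 mm long lying on the bench. Leave it.

How it is judged (in metres and radians):
On the way:
1. the large rivet is seated in the empty hole, its head flat on the cover, with the pin still raised (horizontal distance between rivet_center and empty_hole below 0.008 m and z of rivet_center in the frame of empty_hole below -0.0015 m and angle between rivet_center's own z axis and vertical below 0.1 rad and value of joint rivet_pin below 0.003 m), for 0.2 s.
At the end, for the whole second after the job is handed in: the large rivet stands in the empty hole with its head flat on the cover (underside within 1.5 mm of it, tilted less than 0.1 rad), its center pin is pushed in to within 1 mm of flush, and everything is at rest (horizontal distance between rivet_center and empty_hole below 0.008 m and z of rivet_center in the frame of empty_hole below -0.0015 m and angle between rivet_center's own z axis and vertical below 0.1 rad and value of joint rivet_pin above 0.008 m and linear speed of rivet below 0.01 m/s); the robot touches nothing.
It fails at once if the rivet was pressed on the cover with more than 30 N (contact force between rivet and cover above 30 N).
It fails at once if the rivet was pressed on the welder's sheet with more than 30 N (contact force between rivet and welder above 30 N).
It fails at once if the robot pressed on the cover or the welder with more than 30 N (contact force between the arm and cover above 30 N or contact force between the arm and welder above 30 N).
It fails at once if another fastener was disturbed (distance of any of small_rivet_center, fir_clip_center from where it was at the start of the episode above 0.01 m).
It fails at once if a thing on the bench was disturbed (distance of any of spray_can, hammer from where it was at the start of the episode above 0.02 m).
It also fails if it takes over 67 s, if anything falls off the work surface, if the arm or the gripper's body presses on something with over 40 N, if the wrist force passes 120 N, or if a joint passes its speed limit or range.

## Working session

There is one attempt and no reset: what is moved stays moved. The work goes in short steps, each a Python script; the robot and the scene stay as the last script left them, time stands still between calls to the robot, and variables do not carry over. Pictures are saved under pics/ and viewed, and the job is handed in when it is done.

```bash
ls; mkdir -p pics; python3 - <<'E'
from plant import robot
import cv2
s=robot.state();print(s,robot.tip_extent)
for n in ["scene","side","wrist"]:
    im=robot.get_image(n);cv2.imwrite(f"pics/{n}0.png",im["color"]);print(n,im["mtx"],im["k1"],im["eye"],im["rotation"])
E
```

```text
pics
{'clock': 0.0, 'qpos': array([77.92715471, 18.43812164, -4.01567234, 83.17574265,  1.2945792 ,
       78.54078977, -3.25997274]), 'qvel': array([ 0.01300123,  0.02339154,  0.03106522, -0.03786468, -0.06500117,
        0.01982592,  0.01322349]), 'joint_torque': array([-9.86938212e-04, -4.93595874e+01, -3.82506363e-01, -3.14342523e+01,
        1.29382857e-02,  1.12247819e-02, -2.38411855e-05]), 'tool_pos': array([ 0.14474411, -0.63316359,  0.25222674]), 'eef_rot': array([-1.79890568e+02,  5.36450516e-03,  1.28826955e+01]), 'force': array([-0.18783851, -0.86266081, -0.12611202]), 'moment': array([ 0.00063412, -0.0147106 ,  0.03307614]), 'grip_width': 0.085311660584403} 0.022
scene [[396.53625991   0.         284.92923357]
 [  0.         396.53625991 199.44238331]
 [  0.           0.           1.        ]] -0.013734082928670331 [1.44647932 0.20244574 0.77728296] [ 54.71086779  -1.03036964 103.14723318]
side [[388.97013964   0.         279.99209499]
 [  0.         388.97013964 213.59492443]
 [  0.           0.           1.        ]] -0.07271524983745195 [0.03058816 0.48024903 0.72382505] [  49.4172197    -0.14954999 -132.53532583]
wrist [[311.22712662   0.         282.41123041]
 [  0.         311.22712662 209.51201195]
 [  0.           0.           1.        ]] -0.03579013201874037 [ 0.21167548 -0.61762435  0.37288562] [-15.74096898   0.10699205 -77.15348663]
```

View pics/scene0.png

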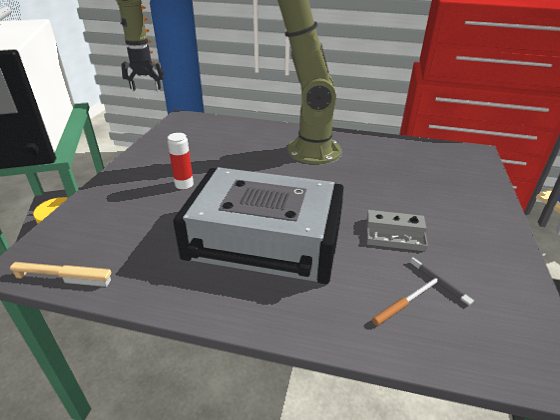

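View pics/side0.png

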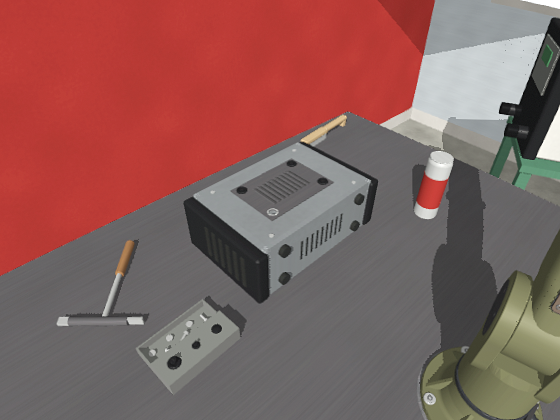

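View pics/wrist0.png

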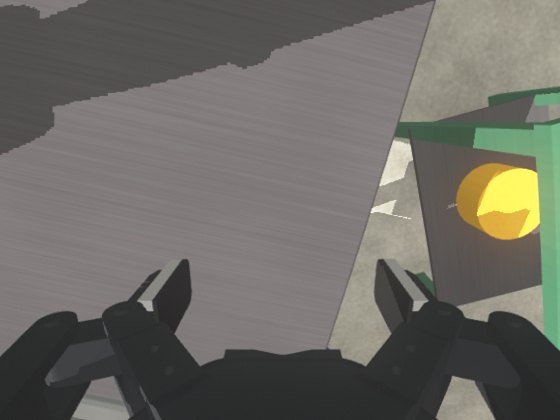

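In the scene view the empty hole's bright ring is at about (299,191). The tray is at about (397,225). In the side view the widest head is at about (174,362) and the empty hole at (273,212). Next I'll enlarge crops.

```bash
cat > h.py <<'E'
from plant import robot
import cv2, numpy as np
from scipy.spatial.transform import Rotation as R
def ray(im,u,v):
    m=im["mtx"]; d=np.array([(u-m[0,2])/m[0,0],(v-m[1,2])/m[1,1]])
    k=im["k1"]; p=d.copy()
    for _ in range(20): p=d/(1+k*(p@p))
    rot=R.from_euler('xyz',im["rotation"],degrees=True)
    return rot.apply([p[0],-p[1],-1.0])
def at_z(im,u,v,z):
    r=ray(im,u,v); return im["eye"]+r*(z-im["eye"][2])/r[2]
def at_d(im,u,v):
    return im["eye"]+ray(im,u,v)*im["range_z"][int(round(v)),int(round(u))]
def proj(im,P):
    rot=R.from_euler('xyz',im["rotation"],degrees=True)
    c=rot.inv().apply(np.array(P)-im["eye"]); p=np.array([c[0],-c[1]])/-c[2]
    p=p*(1+im["k1"]*(p@p)); return im["mtx"][:2,:2]@p+im["mtx"][:2,2]
def crop(im,name,u,v,w,h,s):
    c=im["color"][max(0,v-h):v+h,max(0,u-w):u+w]
    cv2.imwrite(f"pics/{name}.png",cv2.resize(c,None,fx=s,fy=s,interpolation=cv2.INTER_CUBIC))
E
python3 - <<'E'
from h import *
a=robot.get_image("scene");b=robot.get_image("side")
crop(a,"c1",398,228,40,30,10);crop(a,"c2",275,195,40,30,10)
crop(b,"c3",190,345,40,30,10);crop(b,"c4",275,205,40,30,10)
for im,p in [(a,[(414,219),(396,217),(379,216),(299,191)]),(b,[(174,362),(196,345),(216,328),(273,212)])]:
  for q in p: print(q,at_d(im,*q))
E
```

```text
(414, 219) [0.43588201 0.38096305 0.04417157]
(396, 217) [0.44475386 0.326954   0.04803811]
(379, 216) [0.44564205 0.27704674 0.04289762]
(299, 191) [0.52790258 0.04047323 0.14826092]
(174, 362) [0.42845723 0.38032269 0.05094356]
(196, 345) [0.43283915 0.32898326 0.04769725]
(216, 328) [0.43920556 0.27718699 0.04576973]
(273, 212) [0.53754764 0.03469971 0.15056978]
```

View pics/c1.png

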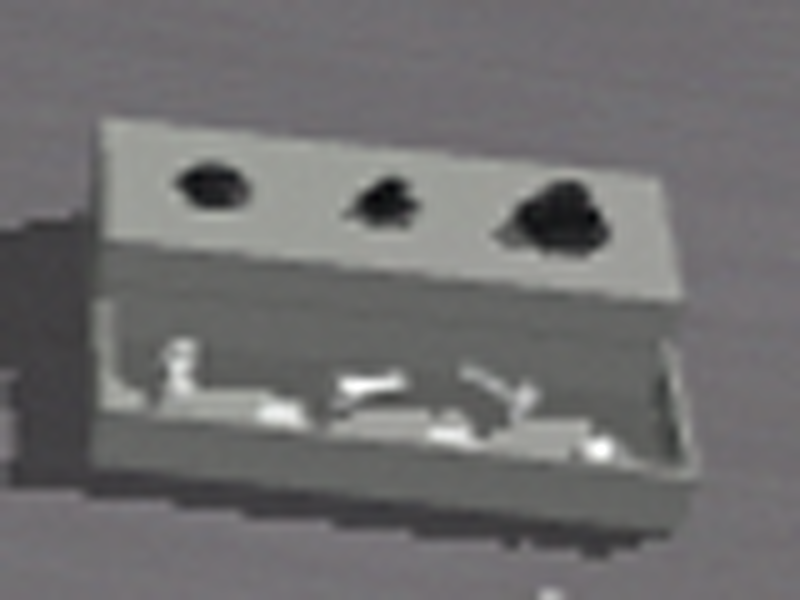

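View pics/c2.png

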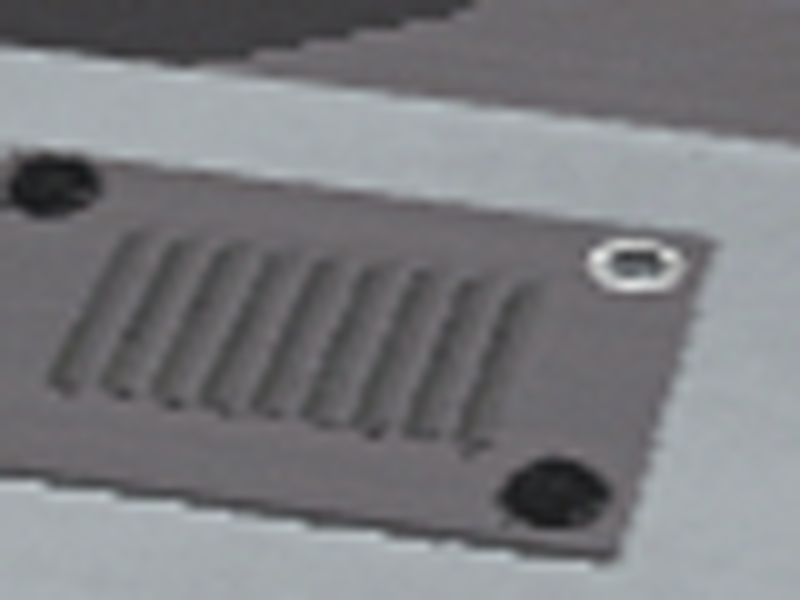

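View pics/c3.png

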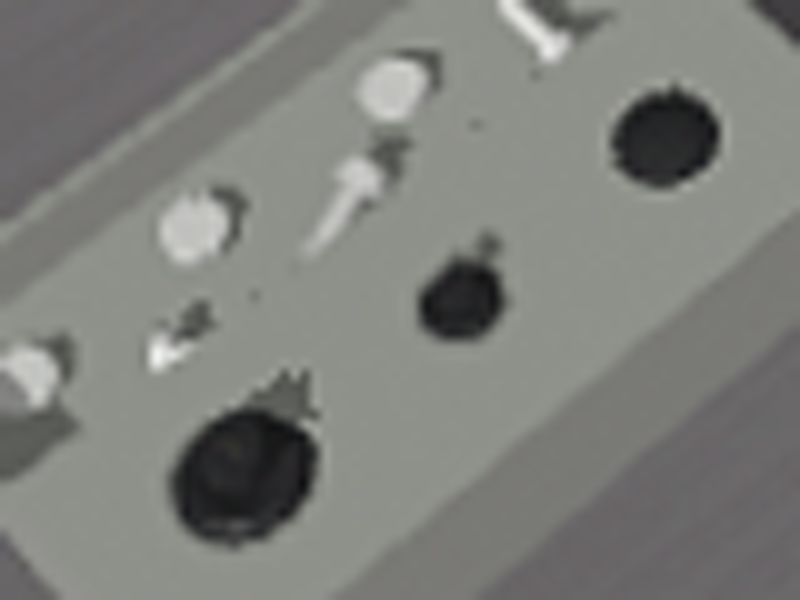

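View pics/c4.png

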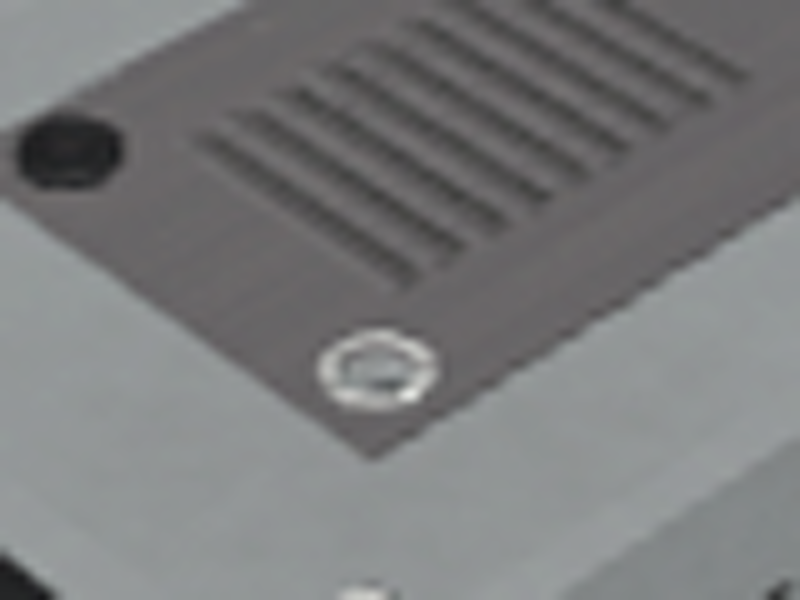

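The large rivet is at the +y end of the tray, near (0.43,0.38). The hole is near (0.53,0.038,0.153). Next I'll look at the hole up close with the wrist camera.

```bash
python3 - <<'E'
from h import *
a=robot.get_image("scene")
print("can",at_d(a,180,145))
for yaw in (95,-85):
  for p in [(0.53,0.0,0.3),(0.53,0.01,0.215),(.43,.38,.07),(.43,.35,.15),(.53,.038,.18)]:
    print(yaw,p,robot.ik(p,[180,0,yaw]))
E
```

```text
can [ 0.40162423 -0.37981604  0.17362534]
95 (0.53, 0.0, 0.3) [ 13.05932277   3.37335219 -16.59474925  95.55526259   0.97435751
  81.21283594   1.34288855]
95 (0.53, 0.01, 0.215) [ 45.23698864  10.33336969 -53.78173042 101.65704445   8.73310725
  72.38760433  -5.75820659]
95 (0.43, 0.38, 0.07) [  8.71372114  36.56032623 -67.49915546 103.73833232  37.15861352
  65.65711361 -66.35490697]
95 (0.43, 0.35, 0.15) [ 13.72466592  24.76811447 -67.22007876 102.51984452  24.4068172
  69.19476765 -55.61091881]
95 (0.53, 0.038, 0.18) [ 46.20590843  14.54937795 -59.66535188 103.84746317  13.4097127
  69.21569617 -12.47473715]
-85 (0.53, 0.0, 0.3) None
-85 (0.53, 0.01, 0.215) None
-85 (0.43, 0.38, 0.07) [  8.71372114  36.56032623 -67.49915546 103.73833232  37.15861352
  65.65711361 113.64509303]
-85 (0.43, 0.35, 0.15) [ 13.72466592  24.76811447 -67.22007876 102.51984452  24.4068172
  69.19476765 124.38908119]
-85 (0.53, 0.038, 0.18) None
```

```bash
python3 - <<'E'
from h import *
robot.goto([0.53,0.0,0.30],[180,0,95])
robot.grip(0.03)
robot.move_linear([0.53,0.012,0.22],vel=0.15)
w=robot.get_image("wrist");cv2.imwrite("pics/w1.png",w["color"]);np.save("w1.npy",w,allow_pickle=True)
print(robot.state()["clock"],robot.state()["tool_pos"],w["eye"],proj(w,[.533,.037,.153]))
u,v=map(int,proj(w,[.533,.037,.153]));crop(w,"w1c",u,v,60,45,6)
print(u,v)
E
```

```text
4.2417 [0.53079874 0.01185402 0.22123265] [0.52409633 0.08097551 0.34131185] [290.06308043 196.21535102]
290 196
```

View pics/w1.png

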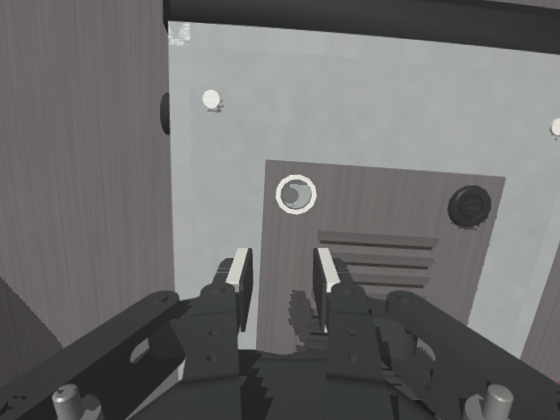

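View pics/w1c.png

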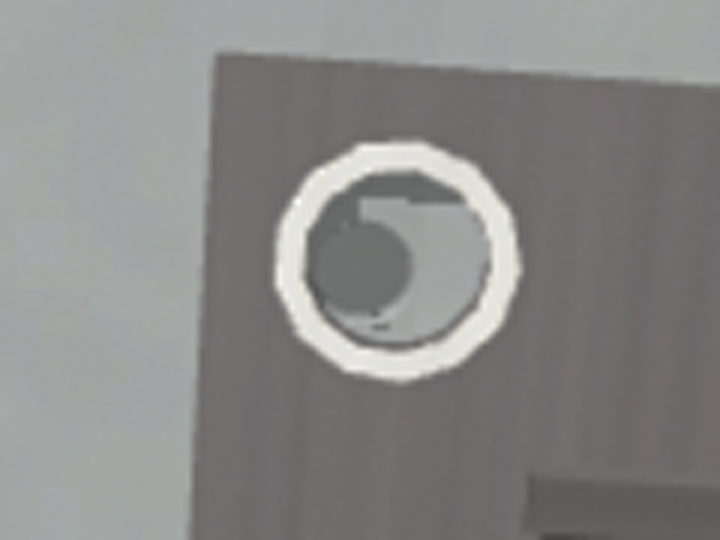

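The wrist view shows the bright ring centred at (296.3,194.3). Inside it the sheet's dark hole is at (290.3,195.3), so it is visible and off-centre to the left in the image.

```bash
python3 - <<'E'
from h import *
w=np.load("w1.npy",allow_pickle=True).item()
c=at_z(w,296,194,.153);h=at_z(w,290,195,.150)
print(c,h,h-c, at_d(w,330,205),at_d(w,284,175), at_d(w,240,175))
e1=at_z(w,266,160,.153);e2=at_z(w,504,178,.153);print(np.degrees(np.arctan2(*(e2-e1)[[1,0]])))
# go look at tray
robot.move_linear([.53,.02,.26],vel=.25)
robot.goto([.44,.34,.13],[180,0,95])
w=robot.get_image("wrist");cv2.imwrite("pics/w2.png",w["color"]);np.save("w2.npy",w,allow_pickle=True)
print(robot.state()["clock"],robot.state()["tool_pos"],proj(w,[.43,.38,.05]))
u,v=map(int,proj(w,[.43,.38,.05]));crop(w,"w2c",u,v,60,45,6);print(u,v)
E
```

```text
[0.53653706 0.038722   0.153     ] [0.53302899 0.03707947 0.15      ] [-0.00350808 -0.00164252 -0.003     ] [0.55842688 0.03359511 0.15324671] [0.52809691 0.04977818 0.15218931] [0.50089748 0.04697398 0.14940121]
0.8549600406878457
5.95 [0.4414925  0.3384833  0.13024789] [270.59660325 165.38227129]
270 165
```

View pics/w2.png

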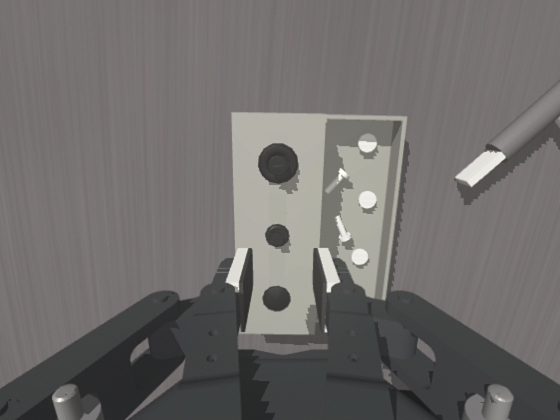

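View pics/w2c.png

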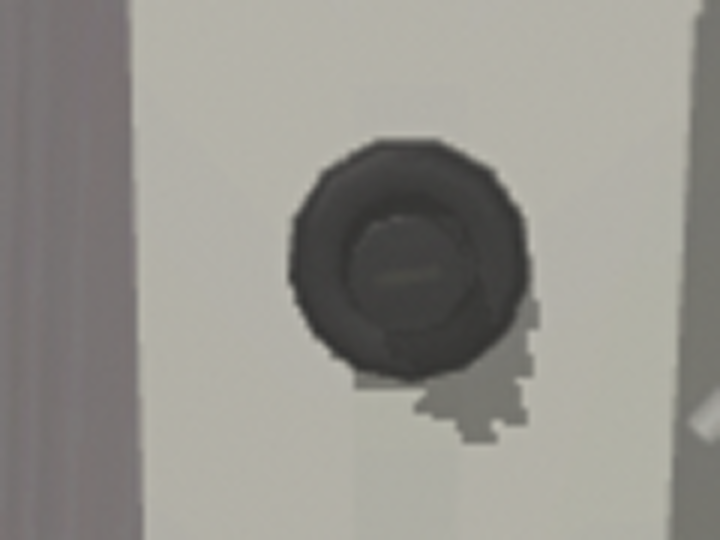

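The large rivet's head is centred at (278.3,163.3) and its pin top at (278.3,165.3). I'll fingertip down onto its head and grip the pin.

```bash
python3 - <<'E'
from h import *
w=np.load("w2.npy",allow_pickle=True).item()
a=at_z(w,278,163,.042);b=at_z(w,278,165,.051);print(a,b)
x,y=(a[0]+b[0])/2,(a[1]+b[1])/2
np.save("riv.npy",[x,y])
robot.grip(0.022,20)
robot.move_linear([x,y,.085],vel=.15)
print(robot.state()["tool_pos"],robot.tip_extent,robot.state()["force"],robot.state()["eef_rot"])
c=robot.move_linear([x,y,.058],vel=.03,f_stop=3)
s=robot.state();print(c,s["tool_pos"],s["force"],s["clock"])
w=robot.get_image("wrist");crop(w,"w3",280,240,100,75,4)
E
```

```text
[0.4346129  0.38089828 0.042     ] [0.4347356  0.38078053 0.051     ]
[0.43468611 0.38071193 0.08500178] 0.022 [0.15592503 0.25549024 0.29324786] [-1.79980308e+02  2.51487836e-02  9.50256539e+01]
True [0.43464592 0.38059669 0.0641348 ] [-0.93305276 -0.84016605  6.06243057] 7.4417
```

View pics/w3.png

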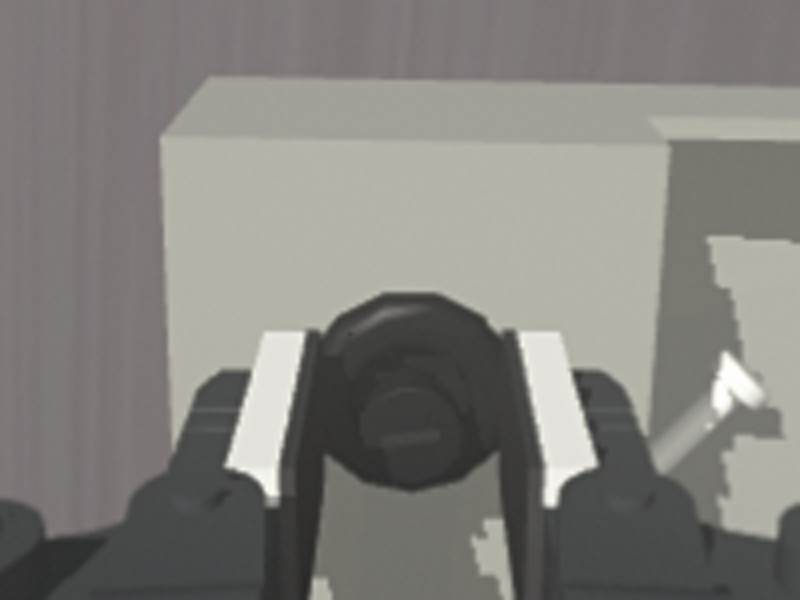

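The pin sits centred between the pads, at crop (410,410), and the tips rest on the rivet's head. Now I'll grip and lift.

```bash
python3 - <<'E'
from h import *
x,y=np.load("riv.npy")
robot.move_linear([x,y,.0648],vel=.03)
g=robot.grip(0.008,40)
s=robot.state();print(s["grip_width"],s["force"],s["tool_pos"])
robot.move_linear([x,y,.13],vel=.12)
s=robot.state();print(s["grip_width"],s["force"],s["tool_pos"],s["clock"])
robot.goto([.53,.06,.25],[180,0,95])
w=robot.get_image("wrist");crop(w,"w4",280,240,100,75,4)
b=robot.get_image("side");u,v=map(int,proj(b,[.53,.06,.22]));crop(b,"s4",u,v,40,30,10)
print(robot.state()["force"],robot.state()["clock"])
E
```

```text
0.009390491426441628 [-0.00455749 -0.40982618 -0.36204134] [0.4346458  0.38077772 0.06462303]
0.00930008386022644 [-0.50850594 -0.93695234  0.17290886] [0.43439854 0.38040502 0.12949371] 8.7167
[ 0.47996062  0.93629258 -0.62788783] 10.15
```

View pics/w4.png

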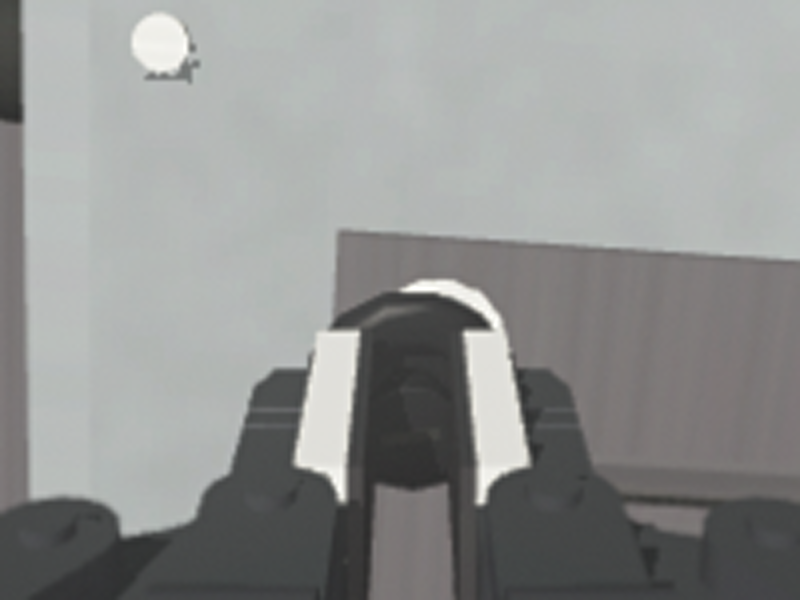

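View pics/s4.png

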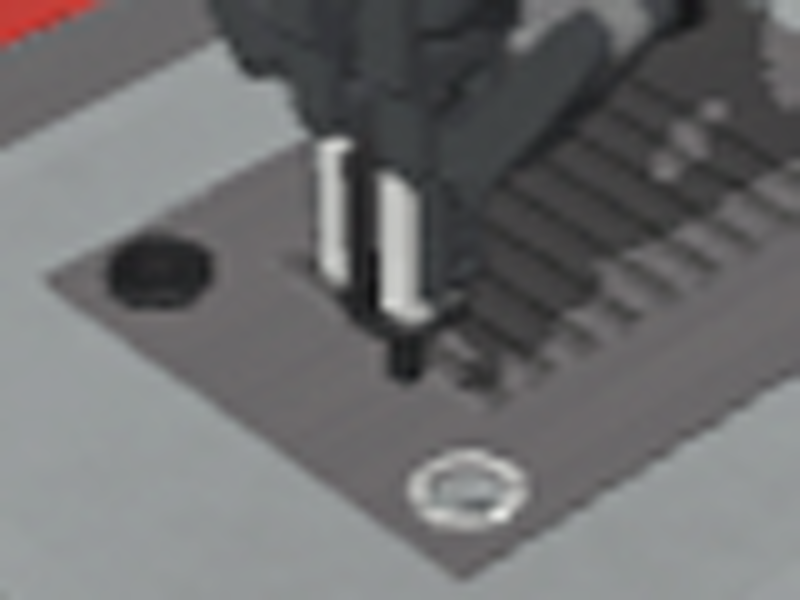

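The rivet hangs upright in the jaws: its shank is at crop (405,360) in the side view, with the hole ring at (467,490). Now I'll go to the sheet hole and feel down.

```bash
python3 - <<'E'
from h import *
hx,hy=.5330,.0371
robot.move_linear([hx,hy,.207],vel=.12)
robot.hold(.2)
s=robot.state();print(s["tool_pos"],s["force"])
c=robot.move_linear([hx,hy,.181],vel=.02,f_stop=4)
s=robot.state();print(c,s["tool_pos"],s["force"],s["moment"],s["clock"])
E
```

```text
[0.53348485 0.03777258 0.20790005] [-0.87419784  0.62437294  0.02866914]
False [0.5331096  0.03709405 0.18114922] [ 0.27550826  0.33830529 -0.07512393] [ 0.01580825  0.00265554 -0.05223205] 12.3583
```

It dropped straight in, so I'll seat the head.

```bash
python3 - <<'E'
from h import *
hx,hy=.5330,.0371
c=robot.move_linear([hx,hy,.175],vel=.015,f_stop=4)
s=robot.state();print(c,s["tool_pos"],s["force"],s["grip_width"],s["clock"])
robot.hold(.3)
print(robot.state()["force"])
b=robot.get_image("side");u,v=map(int,proj(b,[.533,.037,.155]));crop(b,"s5",u,v,40,30,10)
E
```

```text
True [0.53331179 0.03712656 0.17953295] [0.08421526 0.29457367 4.58293517] 0.00930036302033437 12.625
[-0.72062435 -0.42059067  5.7001541 ]
```

View pics/s5.png

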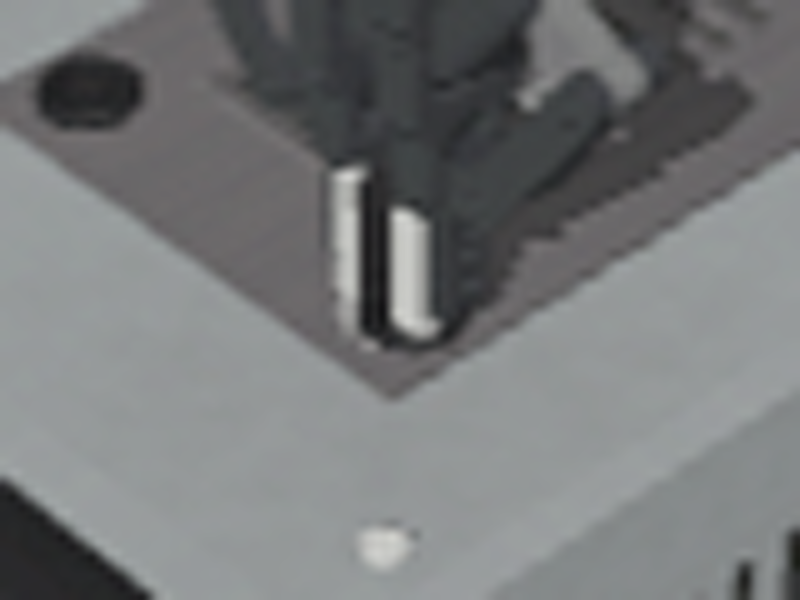

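The head contacted at TCP z = 0.1795 against a predicted 0.1798, and the side view shows it on the cover. I'll release, look, then close the fingers above it.

```bash
python3 - <<'E'
from h import *
hx,hy=.5330,.0371
robot.grip(.025,20)
robot.hold(.3)
robot.move_linear([hx,hy,.21],vel=.1)
robot.move_linear([hx,hy-.025,.22],vel=.1)
w=robot.get_image("wrist");u,v=map(int,proj(w,[hx,hy,.166]));crop(w,"w6",u,v,60,45,6);print(u,v)
a=robot.get_image("scene");u,v=map(int,proj(a,[hx,hy,.16]));crop(a,"a6",u,v,40,30,10)
print(robot.state()["clock"])
E
```

```text
286 201
14.5583
```

View pics/w6.png

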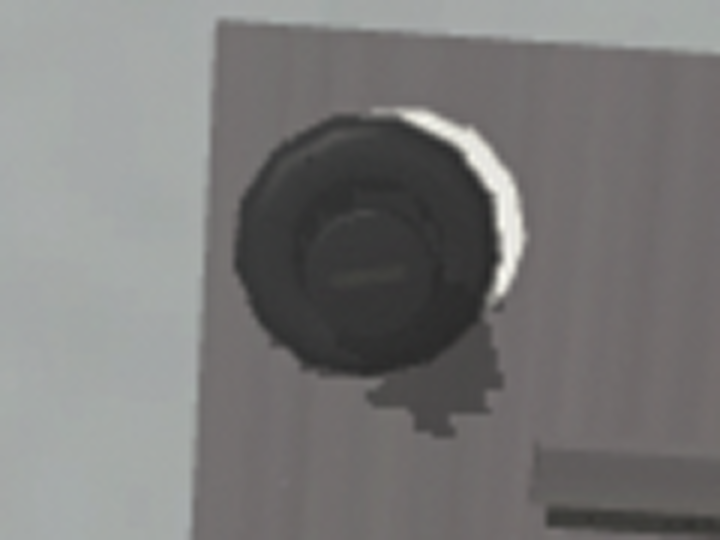

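View pics/a6.png

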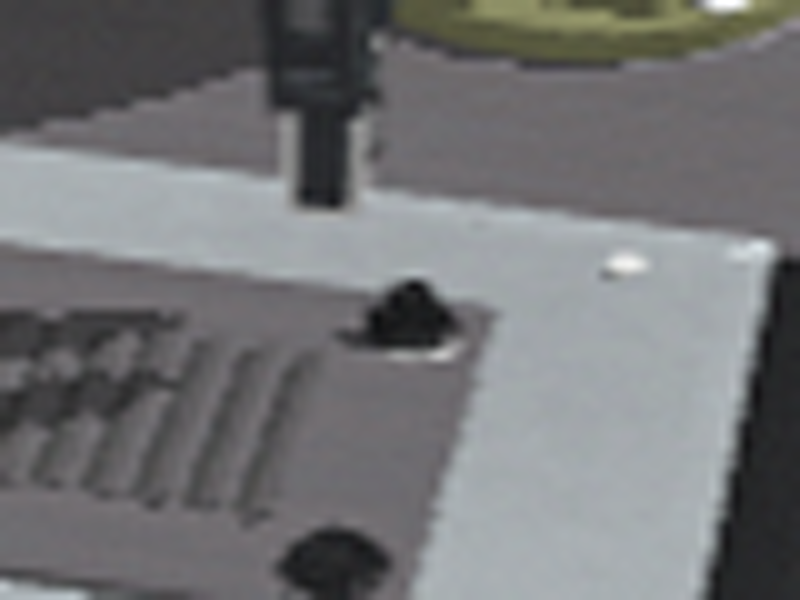

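The rivet is seated flat: its head is concentric around crop (367,243), with the ring peeking out where the hole was off-centre. The pin is still raised. Now I'll push the pin with closed fingers.

```bash
python3 - <<'E'
from h import *
hx,hy=.5330,.0371
robot.move_linear([hx,hy,.215],vel=.1)
robot.grip(0,20)
robot.move_linear([hx,hy,.196],vel=.08)
robot.hold(.3)
s=robot.state();print(s["tool_pos"],s["force"],s["grip_width"])
c=robot.move_linear([hx,hy,.1765],vel=.012,f_stop=15)
s=robot.state();print(c,s["tool_pos"],s["force"],s["clock"])
E
```

```text
[0.53319375 0.03716082 0.19629033] [0.11536504 0.42238191 0.95605628] -0.00011197895489226898
True [0.53301986 0.03712084 0.17916647] [-0.33114378 -0.29365694  4.61847661] 17.4583
```

```bash
python3 - <<'E'
from h import *
hx,hy=.5330,.0371
robot.hold(.2);s=robot.state();print(s["tool_pos"],s["force"])
robot.move_linear([hx,hy,.21],vel=.1)
robot.move_linear([hx,hy-.025,.22],vel=.1)
w=robot.get_image("wrist");u,v=map(int,proj(w,[hx,hy,.157]));crop(w,"w7",u,v,60,45,6);print(u,v)
for p in [(hx,hy,.157),(hx-.01,hy,.157),(hx+.01,hy,.157),(hx,hy+.01,.157),(hx+.03,hy,.153)]: print(at_d(w,*proj(w,p))[2])
a=robot.get_image("scene");u,v=map(int,proj(a,[hx,hy,.16]));crop(a,"a7",u,v,40,30,10)
print(robot.state()["clock"])
E
```

```text
[0.53302948 0.03710812 0.17915592] [-1.10677159 -0.14751101  5.49870844]
286 197
0.1572329246905406
0.15655704260789127
0.15659750529164312
0.15737427059063497
0.15247948637640327
18.6417
```

View pics/w7.png

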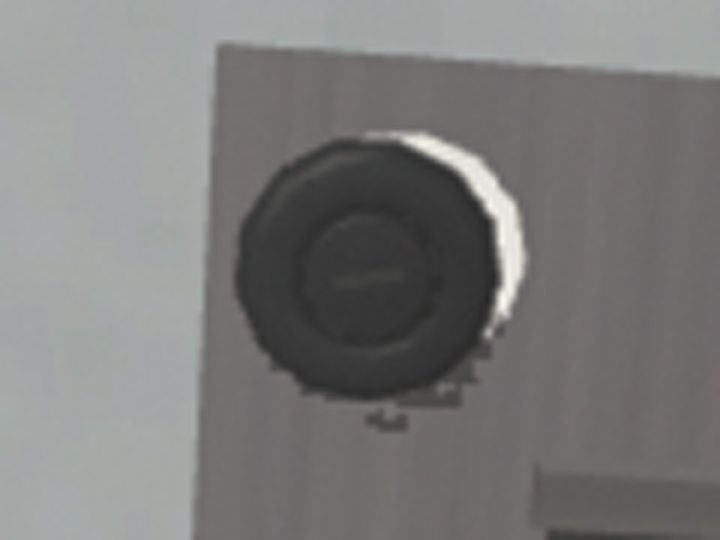

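View pics/a7.png

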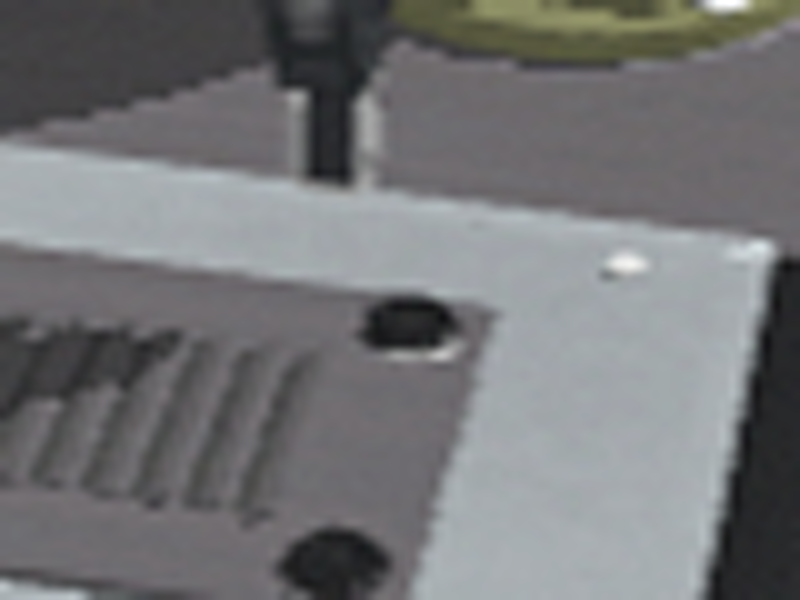

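The pin looks flush: it is concentric with the head and the depth reads 0.157 on both. I'll do one confirming push with a slightly higher limit to check it is at its stop.

```bash
python3 - <<'E'
from h import *
hx,hy=.5330,.0371
robot.move_linear([hx,hy,.21],vel=.1)
robot.move_linear([hx,hy,.185],vel=.05)
robot.hold(.3)
c=robot.move_linear([hx,hy,.1765],vel=.01,f_stop=8); z1=robot.state()["tool_pos"][2]
c2=robot.move_linear([hx,hy,.1765],vel=.01,f_stop=11)
s=robot.state();print(c,z1,c2,s["tool_pos"],s["force"])
robot.move_linear([hx,hy,.21],vel=.1)
robot.move_linear([hx,hy-.025,.24],vel=.1)
w=robot.get_image("wrist");u,v=map(int,proj(w,[hx,hy,.157]));crop(w,"w8",u,v,60,45,6)
print(robot.state()["clock"])
E
```

```text
True 0.17913775338669882 True [0.53297837 0.03712186 0.17912299] [-1.65281334  0.12688529  3.35730493]
21.9
```

View pics/w8.png

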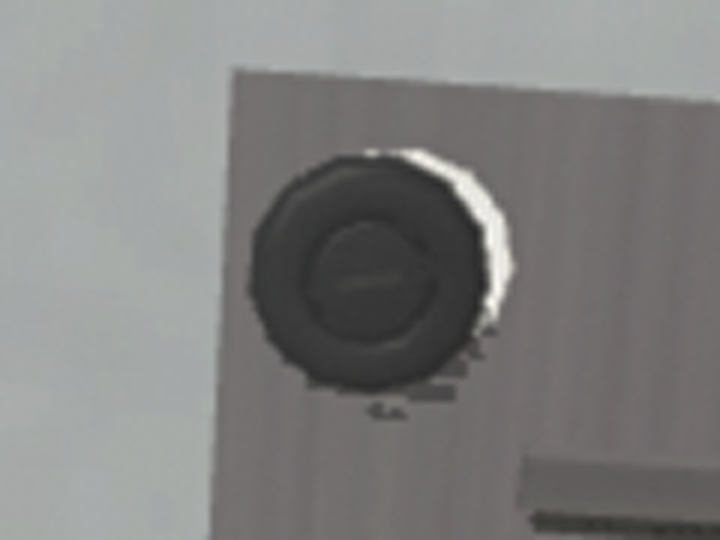

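The second push stopped at the same height, within 0.04 mm, so the pin is at its stop. The rivet sits flat and the gripper is clear.

```bash
python3 - <<'E'
from h import *
robot.hold(.3); print(robot.state()["force"]); print(robot.job_done())
E
```

```text
[-0.62243701 -0.54940852  0.46822569]
the job is handed in; nothing more can be done
None
```

The large push rivet is in the empty corner hole with its head flat on the cover and its pin pushed in flush. I handed the job in at about 22 s of the 67 s allowed.

- **Finding the hole:** the wrist camera showed the sheet's hole through the cover's hole, off by about (-3.5, -1.6) mm. I lowered the rivet there and it dropped in on the first try, so no search was needed.
- **Seating:** the head touched the cover at TCP z = 0.1795, against a predicted 0.1798. After I let go, the pictures showed it flat with the pin still up.
- **Locking:** I pushed the pin with closed fingers until the 15 N limit stopped the move at z = 0.1792. Two lighter confirming pushes stopped within 0.04 mm of that height, so the pin is at its stop.
- **Last checks:** the final picture shows the pin flush, and depth readings on pin and head agree to about 0.7 mm. The gripper is clear and the wrist force is near zero.

Two things I did not settle:
- The fingers read 9.3 mm while holding the 13 mm pin head, and I did not find out why. The rivet hung upright and the insertion was not affected.
- I did not take a final picture of the other fasteners, the can or the hammer. I felt no unexpected contact.

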